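# Pin the swing-out jar tray and hold the pin home against its spring

## Task

The swing-out jar tray hangs in its steel bracket without its hinge pin. Take the longer of the two pins from the wooden stand, push it down through the lined-up holes of fork and tray lug, against the sprung plunger underneath, until its head sits on the fork, and finish while still holding it and pressing it firmly down on the fork, without forcing it, ready for the retaining clip to be fitted from below. Leave the shorter pin in the stand and the other things where they are.

Things in the scene. Friction and masses are not known exactly. Their poses are not given: they have to be found in the camera images.
- long_pin_grip (a point): centre of the grip of the longer steel pin (70-140 g), upright in either hole of the stand, this point then 91 mm above the worktop. Grip: cylinder 24 mm wide, 32 mm high, this point half-way up. Below it a flange 34 mm wide, 5 mm thick, its underside 21 mm below this point, then a 14 mm shank, 60 mm long, the last 9 mm tapered to an 8 mm flat tip 81 mm below this point. z up along the pin.
- long_pin: the same longer pin; origin at the centre of its tip, z up along the pin.
- short_pin_grip (a point): centre of the grip of the shorter steel pin, alike in all but its 36 mm shank; upright in the stand's other hole. In the stand this point is 67 mm above the worktop. It stays in the stand.
- stand: fixed wooden block, 70 x 150 x 30 mm high (x, y, z of its own frame); origin at the centre of its underside. Two round blind holes 17 mm wide and 20 mm deep at y = +40 mm and -40 mm, x = 0, each with a pin standing in it.
- bracket: fixed steel bracket; origin on the worktop on the vertical hinge axis (its z). Base plate 110 x 150 x 8 mm. A pillar 46-66 mm to +y carries two flat tines (the fork), 50 mm wide, 12 mm thick, each with a 17 mm hole on the axis; their tops are 66 and 100 mm above the worktop, nothing above them. The tray goes off to -y; its two jars stand over 95 mm from the axis and reach 112 mm high.
- hole (a point): centre of the mouth of the hole in the upper tine's top face, 100 mm above the worktop on the hinge axis; z up. The hole is 17 mm wide with a 3 mm chamfer. With the pin home its flange lies on this face, its grip centre 21 mm above this point.
- tray (a joint): swing of the tray about the hinge axis, rad from its start (at most 0.4 either way), positive counter-clockwise from above; stiff. At the start the tray points within 0.3 rad of the bracket's -y. The tray's lug (44 mm wide, 16 mm thick, 17 mm hole) lies between the tines, its hole in line with theirs at every swing; the value does not matter.
- plunger (a joint): sprung plunger (15 mm round head) on the hinge axis under the lower tine: m pressed down, 0 when free (top 54 mm above the worktop: the pin meets it 14 mm short of home), 0.014 with the pin home. It pushes up with 4 N at first, 8 N with the pin home (12 to 30 N hold it firmly), and lifts a pin that is let go.
- tray_jar_a: spice jar in the tray, white lid, 39 mm wide, 86 mm high; origin at the centre of its underside. Bystander.
- tray_jar_b: the other spice jar in the tray, white lid, 40 mm wide, 88 mm high; origin at the centre of its underside. Bystander.
- dish: orange round dish, 140 mm wide, 29 mm high, fixed; origin at the centre of its underside. Bystander.
- blue_jar: glass spice jar with a blue lid, 60 mm wide, 110 mm high; origin at the centre of its underside. Bystander.
- tall_tin: box-shaped spice tin, 34 x 45 x 103 mm high; origin at the centre of its underside. Bystander.
Not all that is in view belongs to the job. What is shaped like the part that bears short_pin_grip but green is not meant. What is shaped like the long_pin but purple is not meant.

How it is judged:
By the outcome, as a careful person would: the job done as asked, in the order asked, and still so for the second after the job is handed in, while the arm keeps its last pose, push and grip.
It also fails if it takes over 51 s, if anything falls off the work surface, if the arm or the gripper's body presses on something with over 40 N, if the wrist force passes 120 N, or if a joint passes its speed limit or range.

## Robot

A 6-joint arm with a two-finger parallel gripper is mounted at the origin on a cart in front of the work surface, level with it; the furniture and walls round the work are solid. World frame = base frame: x ahead of the robot, y to its left, z up, the work surface at z = 0. Lengths are in mm, angles in rad, forces in N, time in s.
With the tool pointing down it reaches from about 350 to 975 mm from the base axis. Payload 7.1 kg.
Tool frame: the origin (TCP) lies at the very end of the fingers, on their centre line; the grasp point (between the pads) lies 19 mm behind it (ctrl.grip_depth is the distance from the TCP to the grasp point, in mm); x points along the fingers, z is the direction in which the jaws open and shut, and the axes are right-handed (so a half turn about x gives the same grasp; the last joint's range is limited). The gripper opens to 88 mm and grips with 3 to 60 N. Pads are 20 mm wide; open, the fingers measure 115 mm over their backs; the gripper's body (75 mm by 178 mm) begins 61 mm behind the grasp point.
Start: joints at [1.194, 0.423, 1.63, -0, 1.089, -0.019], TCP at [218.852, 585.413, 222.675] pointing down, gripper open.
Joint ranges: [-3, 3], [-0.9, 2.11], [0.09, 2.58], [-1.31, 4.45], [0.11, 2.69], [-2.54, 2.54]. Speed limits (rad/s): [2.39, 2.39, 3.01, 3.14, 3.14, 3.14].

## Interface

Orientations are given as a rotation vector (axis times angle).
In Python, from workcell import ctrl gives the robot as it stands. The module is installed in compiled form; this text tells all that it offers.
- The arm moves only by the tool send_rows, never from a script. Its argument "rows" is a list of rows, each a list of 4 numbers: the shift along the tool's x, y, z in mm, then the turn about the tool's x in rad. In form: [[x, y, z, turn], ...]. A call has 1 to 10 rows; each row shifts and turns the pose as measured when the row begins, along the tool's axes as they then stand; what a row does not reach is not made up. A row lasts 1/12 s, in which the tool goes at most 41.7 mm and 7.16 degrees, less where a joint would pass 70% of its speed; a pose out of reach is approached as far as the arm can. A call with a gripper value outside its range is refused whole. "fingers" is the opening, from 0 (shut) to 1 (fully open), set as the call begins (left out, the last holds). The fingers move at their own pace and stop on an object; the grip force is fixed at half the most. Time passes only in rows, so rows that do not move let the fingers close. It gives the time, the measured TCP pose, the force and the opening at its end, in the units of the state.
- ctrl.get_obs(): the state, without advancing time (a new reading comes with each control period).
- ctrl.get_image(name): name is "scene" or "top" or "wrist"; returns a dict with "img" (384x512x3 uint8, red, green, blue), "depth" (384x512 float32, mm along the optical axis (not along the pixel's ray), 0 where there is no reading), "mtx" (3x3 intrinsics, pixels), "dist_coeffs" ([k1, k2, p1, p2, k3] as OpenCV has them; the pictures are not rectified), "world_from_camera" (4x4, takes a point from camera to world coordinates). Camera axes: x right, y down, z forward; pixel columns grow to the right and rows downward; lengths in mm; the calibration is good to about 2 mm. A picture is of the moment at which its call begins.
- ctrl.close_job(): hands the job in, once; it reports no verdict.
The state is a dict: "t": time; "qpos": joint angles; "qvel": joint speeds; "joint_torque": joint torques, N m; "ee_pos": TCP position; "orientation": TCP orientation; "ft_force": force on the tool from outside, world axes, zero at the start; "moment": the same for the moment, N m; "width": finger opening in mm.
Only numpy, scipy, OpenCV 4.12 (cv2) and the standard library are available. Lean on these libraries where they do the work, as an engineer would, in place of code of your own. Each camera call takes 0.05 s, during which the arm holds its last target.

## Working session

There is one attempt and no reset: what is moved stays moved. The work goes in short steps, Python scripts to look and compute and a tool call to move; the robot and the scene stay as the last step left them, time stands still between calls to the robot, and variables do not carry over. Pictures are saved under pics/ and viewed, and the job is handed in when it is done.

Besides the shell and the picture viewer there is one more tool, called after "Request:" in YAML: its name, and indented under it one key for each argument. send_rows: Moves the arm, as the interface text tells. Its arguments: {"type":"object","properties":{"rows":{"type":"array"},"fingers":{"type":"number"}},"required":["rows"]}

```bash
mkdir -p pics; cat > h.py <<'E'
import numpy as np, cv2, pickle
from workcell import ctrl
def grab(n,tag):
    d=ctrl.get_image(n); pickle.dump(d,open(f'{tag}.pkl','wb'))
    cv2.imwrite(f'pics/{tag}.png',d['img'][:,:,::-1]); return d
def load(tag): return pickle.load(open(f'{tag}.pkl','rb'))
def pts(d):
    h,w=d['depth'].shape
    u,v=np.meshgrid(np.arange(w),np.arange(h))
    p=cv2.undistortPoints(np.stack([u,v],-1).reshape(-1,1,2).astype(float),d['mtx'],d['dist_coeffs']).reshape(h,w,2)
    c=np.dstack([p,np.ones((h,w))])*d['depth'][...,None]
    T=d['world_from_camera']; return c@T[:3,:3].T+T[:3,3]
def ray(d,uv,z):
    p=cv2.undistortPoints(np.array(uv,float).reshape(-1,1,2),d['mtx'],d['dist_coeffs']).reshape(-1,2)
    T=d['world_from_camera']; r=np.c_[p,np.ones(len(p))]@T[:3,:3].T
    return T[:3,3]+r*((z-T[2,3])/r[:,2])[:,None]
E
python3 - <<'E'
from h import *
for n in ['scene','top','wrist']:
    d=grab(n,n+'0'); print(n,d['world_from_camera'].round(2).tolist())
print(ctrl.get_obs())
E
```

```text
scene [[-0.99, -0.09, 0.13, 424.19], [-0.15, 0.63, -0.76, 510.73], [-0.01, -0.77, -0.63, 700.47], [0.0, 0.0, 0.0, 1.0]]
top [[-0.04, -0.91, 0.42, -144.11], [-1.0, 0.04, -0.02, -209.53], [0.0, -0.42, -0.91, 1524.75], [0.0, 0.0, 0.0, 1.0]]
wrist [[0.35, 0.9, 0.27, 144.38], [0.94, -0.33, -0.1, 613.09], [-0.0, 0.29, -0.96, 383.88], [0.0, 0.0, 0.0, 1.0]]
{'t': 0.15, 'qpos': array([ 1.19400618e+00,  4.23677998e-01,  1.63045801e+00,  2.87271251e-05,
        1.08862454e+00, -1.89856658e-02]), 'qvel': array([-1.10687401e-03, -4.02878407e-03, -2.62921804e-03, -2.23600679e-04,
       -8.58609745e-04,  3.93081988e-06]), 'joint_torque': array([ 3.74103929e-04, -5.44985390e+01, -2.73920059e+01,  6.43373933e-02,
        2.05128064e-02, -3.84605960e-05]), 'ee_pos': array([218.69503352, 585.04894716, 222.0945284 ]), 'orientation': array([-0.94235716,  1.35850796,  0.94132248]), 'ft_force': array([-0.3583139 , -0.24703564,  0.49842497]), 'moment': array([-0.0189474 ,  0.01744556,  0.00711657]), 'width': 87.7299587945832}
```

View pics/scene0.png

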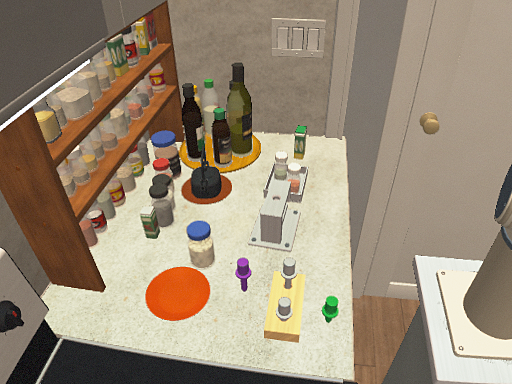

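View pics/top0.png

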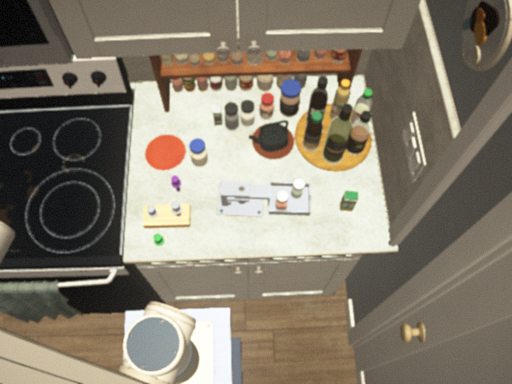

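View pics/wrist0.png

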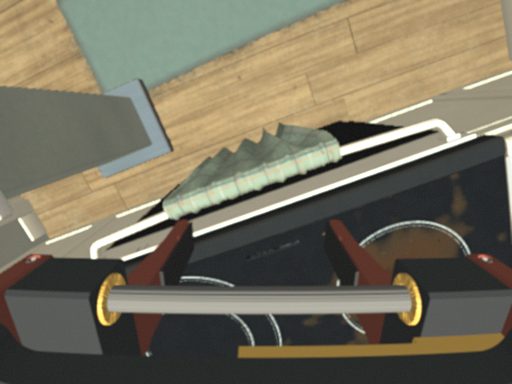

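Scene image: two steel pins in the stand at about (289,267) and (284,307), with a purple pin at (243,270) and a green one at (331,305). The bracket fork is near (276,205). I'll enlarge and measure these.

```bash
python3 - <<'E'
from h import *
d=load('scene0')
c=d['img'][140:345,220:350,::-1]
c=cv2.resize(c,None,fx=2.9,fy=2.9,interpolation=cv2.INTER_CUBIC)
t=load('top0')
e=cv2.resize(t['img'][170:250,135:320,::-1],None,fx=2.1,fy=2.1,interpolation=cv2.INTER_CUBIC)
cv2.imwrite('pics/z.png',np.hstack([c,cv2.copyMakeBorder(e,0,c.shape[0]-e.shape[0],0,0,cv2.BORDER_CONSTANT)]))
P=pts(d)
for u,v in [(289,262),(289,267),(284,300),(284,306),(284,330),(276,199),(277,193),(282,196),(272,212),(281,158),(294,170)]: print(u,v,P[v,u].round(1))
# pin top points: cluster high points in stand area
for nm,D in (('scene',d),('top',t)):
    P=pts(D)
    hsv=cv2.cvtColor(D['img'],cv2.COLOR_RGB2HSV)
    for (a,b) in [(75,86),(98,112)]:
        m=(P[...,2]>a)&(P[...,2]<b)&(P[...,0]>250)&(P[...,0]<600)&(P[...,1]>-450)&(P[...,1]<250)&(D['depth']>0)&(hsv[...,1]<60)
        n,l,s,cc=cv2.connectedComponentsWithStats(m.astype(np.uint8),connectivity=8)
        for i in range(1,n):
            if s[i,4]>5: print(nm,a,s[i],cc[i].round(1),P[l==i].mean(0).round(1),P[l==i].min(0).round(),P[l==i].max(0).round())
E
```

```text
289 262 [448.3  -1.  107.3]
289 267 [447.2   8.8 103.6]
284 300 [449.8  74.6  83.4]
284 306 [448.4  87.8  82.8]
284 330 [444.6 106.3  29. ]
276 199 [ 499.8 -215.9   88.7]
277 193 [ 498.7 -226.4   99.5]
282 196 [ 485.2 -216.2   99.8]
272 212 [ 502.2 -154.4   99.8]
281 158 [ 504.7 -374.1  105.2]
294 170 [ 464.1 -314.9  110.3]
scene 75 [275 162  12   6  40] [280.8 165. ] [ 505.1 -377.5   79.4] [ 491. -390.   75.] [ 522. -371.   85.]
scene 75 [287 174  13   6  39] [293.5 176.9] [ 464.7 -323.5   81.1] [ 450. -334.   76.] [ 483. -318.   86.]
scene 75 [271 180  20  14 159] [281.2 186. ] [ 493.1 -275.1   84.6] [ 471. -301.   78.] [ 518. -250.   86.]
scene 75 [260 217  22   8  76] [270.9 221.1] [ 503.2 -143.3   80.7] [ 479. -148.   75.] [ 530. -139.   86.]
scene 75 [281 268  16  11  75] [288.5 273.6] [447.6   5.3  78.5] [432. -11.  75.] [464.  13.  86.]
scene 75 [279 297  12  12 121] [284.1 302.6] [448.9  79.6  82. ] [438.  65.  75.] [460.  89.  85.]
scene 98 [275 152  13   9  87] [281.  155.8] [ 506.  -385.   105.3] [ 489. -404.   99.] [ 523. -369.  110.]
scene 98 [288 163  13  11 110] [293.
[... 717 characters left out ...]
7   6   2   7] [245.9 197.1] [ 477.4 -220.5   78.9] [ 475. -227.   76.] [ 479. -211.   86.]
top 75 [147 205   8   8  42] [150.6 208.5] [450.   79.3  81.1] [437.  69.  76.] [463.  91.  86.]
top 75 [172 205  10   9  23] [176.7 209.7] [443.8  -2.7  78.4] [434. -16.  75.] [459.  13.  86.]
top 98 [294 178  10  12  89] [298.3 183.6] [ 505.2 -386.7  106.5] [ 489. -402.  100.] [ 526. -373.  112.]
top 98 [221 180  30  16 292] [234.9 187.7] [ 501.2 -187.3  101.5] [ 474. -235.   98.] [ 531. -143.  109.]
top 98 [277 190  12  12  91] [282.7 195.9] [ 464.6 -334.6  107.6] [ 447. -351.   99.] [ 484. -317.  112.]
top 98 [172 201   8   8  50] [175.3 204.8] [448.9  -1.9 106. ] [436. -14.  99.] [463.   9. 112.]
```

View pics/z.png

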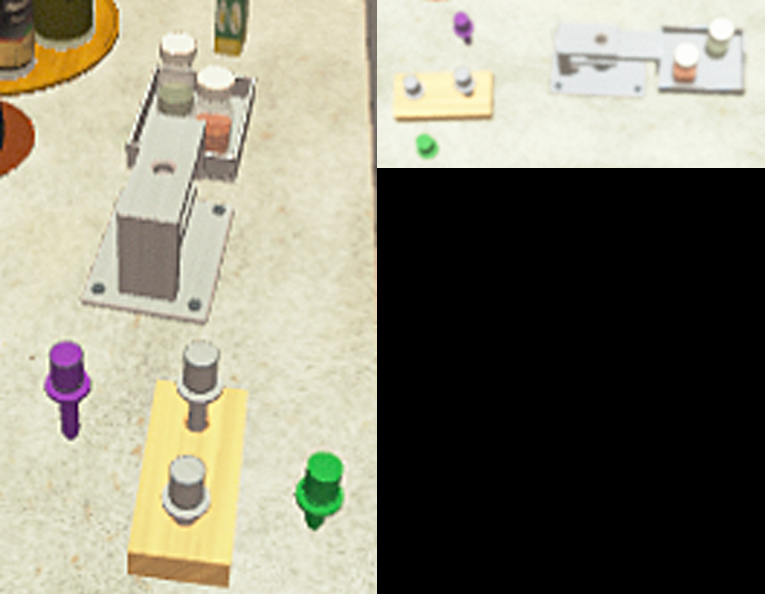

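Candidates for the long pin:
- **(289,262):** steel, in the stand, top about 107 mm up. It fits the long pin (91+16).
- **(284,302):** steel, in the stand, top about 83 mm up. This is the short pin (67+16).
- **(243,270):** purple, not meant.
- **(331,305):** green, not meant.

The crop confirms that the far steel pin shows its long shank above the stand. Next I'll work out the geometry and the move.

```bash
python3 - <<'E'
from h import *
from scipy.spatial.transform import Rotation as R
o=ctrl.get_obs(); M=R.from_rotvec(o['orientation']).as_matrix(); print('tool axes cols\n',M.round(3))
# hole: dark blob on tine top in both views
for tag,box in (('scene0',(268,192,284,205)),('top0',(228,182,242,193))):
    d=load(tag); x0,y0,x1,y1=box
    g=cv2.cvtColor(d['img'],cv2.COLOR_RGB2GRAY)[y0:y1,x0:x1]; print(tag); print(g)
    P=pts(d)
    hsv=cv2.cvtColor(d['img'],cv2.COLOR_RGB2HSV)
    m=(hsv[...,1]>120)&(hsv[...,0]>130)&(hsv[...,0]<160); q=P[m&(P[...,2]>5)]; print('purple',q.min(0).round(),q.max(0).round(),np.median(q,0).round())
    m=(hsv[...,0]>100)&(hsv[...,0]<125)&(hsv[...,1]>130)&(P[...,1]<150)&(P[...,0]<700)&(P[...,2]>80)
    if m.any(): print('blue',np.median(P[m],0).round(), m.sum())
d=load('scene0'); print(ray(d,[(276.2,197.9)],100), ray(d,[(289,260)],107)); d=load('top0');print(ray(d,[(135+(600-377)/2.1,170+39/2.1)],100),ray(d,[(175.3,204.0)],107))
E
```

```text
tool axes cols
 [[-0.    -0.937  0.35 ]
 [-0.001  0.35   0.937]
 [-1.     0.    -0.001]]
scene0
[[227 217 215 212 213 214 212 212 211 212 212 214 212 213 211 213]
 [225 218 213 213 215 216 214 213 212 211 212 213 215 216 212 212]
 [221 216 213 212 217 209 214 207 214 209 210 213 218 212 211 210]
 [218 215 215 213 213 201 211 201 200 196 204 207 215 212 212 213]
 [218 214 213 214 198 188 168 156 160 156 174 195 201 214 209 211]
 [214 211 215 215 183 135 100 105 104 105 112 165 188 217 210 211]
 [211 212 213 220 188  79  98 140 133 120  94 121 189 213 212 213]
 [211 210 214 216 206 132 156 188 190 174 160 145 208 215 211 210]
 [209 211 214 212 221 198 215 208 214 214 222 201 217 214 211 212]
 [211 213 215 214 213 213 217 210 214 215 216 213 205 212 208 212]
 [211 211 214 216 209 210 211 210 211 214 214 214 209 212 212 211]
 [209 214 212 213 213 210 208 207 213 215 213 211 212 210 211 207]
 [214 212 213 214 211 212 207 212 211 213 211 211 208 211 210 215]]
purple [ 424. -520.    5.] [905. 511. 700.] [545.  11.  67.]
blue [655. -64. 110.] 318
top0
[[232 234 234 234 235 235 232 234 234 23
[... 170 characters left out ...]
 233 235 233 232 230 222]
 [233 232 232 233 234 233 233 232 233 233 228 214 203 193]
 [231 233 229 231 232 231 231 232 232 231 217 189 169 160]
 [232 230 232 230 232 232 230 232 231 226 207 168 141 138]
 [233 232 232 231 232 234 232 233 231 228 207 167 147 141]
 [233 234 235 233 233 233 234 232 234 231 222 201 182 176]
 [233 232 233 231 230 233 231 232 234 233 231 226 216 211]
 [231 233 232 232 232 232 233 232 234 233 232 231 231 229]]
purple [530.  -1.   7.] [909. 654. 814.] [612. 256. 727.]
blue [655. -71. 109.] 26
[[ 498.43355918 -206.68366975  100.        ]] [[448.80391984  -6.57985775 107.        ]]
[[ 498.16713012 -206.79777879  100.        ]] [[451.15435742  -1.92964145 107.        ]]
```

Request:
send_rows:
  rows:
    - [0,0,0,0.122]
    - [0,0,0,0.122]
    - [0,0,0,0.122]
    - [0,0,0,0.122]
    - [0,0,0,0.122]
    - [0,0,0,0.122]
    - [0,0,0,0.122]
    - [0,0,0,0.122]
    - [0,0,0,0.122]
    - [0,0,0,0.122]
  fingers: 1

```text
t: 0.98
ee_pos: [217.8, 582.7, 218.5]
orientation: [0.023, 1.573, -0.035]
ft_force: [0.4, 0.1, -0.1]
width: 88.1
```

```bash
cat > st.py <<'E'
from h import *
from scipy.spatial.transform import Rotation as R
o=ctrl.get_obs(); M=R.from_rotvec(o['orientation']).as_matrix()
print('t',o['t'],'pos',o['ee_pos'].round(2),'F',o['ft_force'].round(1),'M',o['moment'].round(2),'w',round(o['width'],1)); print(M.round(4)); print(o['qpos'].round(3))
E
python3 st.py
```

```text
t 0.9833 pos [217.78 582.7  218.51] F [ 0.4  0.1 -0.1] M [-0.02  0.05 -0.06] w 88.1
[[-0.003   0.0365  0.9993]
 [-0.0076  0.9993 -0.0365]
 [-1.     -0.0077 -0.0027]]
[ 1.194  0.427  1.634 -0.     1.088  1.231]
```

Request:
send_rows:
  rows:
    - [-0.4,-36.5,14.4,-0.01]
    - [-0.4,-36.5,14.4,-0.01]
    - [-0.4,-36.5,14.4,-0.01]
    - [-0.4,-36.5,14.4,0]
    - [-0.4,-36.5,14.4,0]
    - [-0.4,-36.5,14.4,0]
    - [-0.4,-36.5,14.4,0]
    - [-0.4,-36.5,14.4,0]
    - [-0.4,-36.5,14.4,0]
    - [-0.4,-36.5,14.4,0]

```text
t: 1.82
ee_pos: [355.8, 206.2, 221.9]
orientation: [-0.003, 1.574, -0.007]
ft_force: [0.6, 0.9, -0.1]
width: 88.1
```

```bash
python3 st.py
```

```text
t 1.8167 pos [355.77 206.15 221.88] F [ 0.6  0.9 -0.1] M [-0.08  0.01  0.01] w 88.1
[[-0.0033  0.0029  1.    ]
 [-0.0062  1.     -0.0029]
 [-1.     -0.0062 -0.0033]]
[ 0.499  0.106  2.074 -0.005  0.968  0.505]
```

Request:
send_rows:
  rows:
    - [0,-34.5,15.5,0]
    - [0,-34.5,15.5,0]
    - [0,-34.5,15.5,0]
    - [0,-34.5,15.5,0]
    - [0,-34.5,15.5,0]
    - [0,-32,14,0]
    - [0,0,0,0]
    - [0,0,0,0]

```text
t: 2.48
ee_pos: [450.2, -16.7, 223.8]
orientation: [0.003, 1.571, -0.014]
ft_force: [-0.6, -0.2, -0.8]
width: 87.9
```

```bash
python3 st.py; python3 - <<'E'
from h import *
d=grab('wrist','w1')
E
```

```text
t 2.4833 pos [450.23 -16.66 223.83] F [-0.6 -0.2 -0.8] M [-0.06  0.08  0.02] w 87.9
[[ 1.000e-04  1.060e-02  9.999e-01]
 [-7.000e-03  9.999e-01 -1.060e-02]
 [-1.000e+00 -7.000e-03  2.000e-04]]
[-0.059  0.162  2.    -0.008  0.979 -0.043]
```

View pics/w1.png

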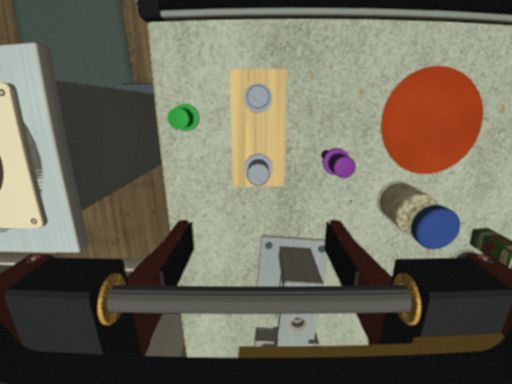

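The wrist view shows the long pin at about (258,165), the short pin at (258,95), and the fork hole at (298,321). I'll locate these more exactly.

```bash
python3 - <<'E'
from h import *
d=load('w1'); P=pts(d)
for c,zr,nm in (((258,165),(104,111),'long'),((258,95),(80,87),'short'),((298,325),(96,104),'tine')):
    m=(P[...,2]>zr[0])&(P[...,2]<zr[1])
    n,l,s,cc=cv2.connectedComponentsWithStats(m.astype(np.uint8))
    for i in range(1,n):
        if s[i,4]>60: print(nm,s[i],cc[i].round(1),P[l==i].mean(0).round(1),P[l==i].min(0).round(1),P[l==i].max(0).round(1))
im=d['img']; cv2.imwrite('pics/w1z.png',np.hstack([cv2.resize(im[60:190,220:300,::-1],None,fx=4,fy=4),cv2.resize(im[225:345,240:340,::-1],None,fx=4,fy=520/120)]))
print(ray(d,[(298,321)],100))
E
```

```text
long [247 163  23  23 404] [257.5 174.1] [448.7  -3.1 106.7] [437.3 -15.7 104.4] [460.9   9.1 109.5]
long [ 415  207   45   42 1462] [437.1 227.8] [655.  -67.9 108.8] [630.2 -95.  104. ] [681.8 -43.3 111. ]
short [246  85  23  23 419] [257.3  96.1] [449.2  76.8  82.7] [437.1  65.6  80. ] [460.8  88.2  85.2]
short [406 203  30  30 131] [415.6 213. ] [642.1 -59.3  83.4] [633.4 -86.3  80. ] [667.  -46.4  86.9]
short [283 272  39   6 125] [301.4 274.5] [ 504.3 -144.    83.5] [ 479.9 -147.    80.1] [ 529.9 -141.    87. ]
short [277 338  31   8 225] [291.4 341.6] [ 494.3 -256.1   85.8] [ 473.6 -264.    80.7] [ 517.1 -248.    87. ]
tine [334 156  22  22 313] [344.2 167. ] [544.    1.7  96.8] [532.5  -9.8  96. ] [556.1  13.8  98.2]
tine [411 205  34  37 178] [420.5 218.4] [638.4 -59.3 100.5] [630.  -87.   96.1] [665.6 -43.2 103.9]
tine [284 279  41   7 208] [301.7 282.8] [ 502.5 -145.6   99. ] [ 480.1 -149.4   96. ] [ 530.8 -141.4  101.3]
tine [278 314  41  26 822] [297.2 326.1] [ 499.2 -214.1   99.7] [ 473.5 -236.3   96. ] [ 526.  -192.8  101.9]
[[ 499.93375245 -205.03049285  100.        ]]
```

View pics/w1z.png

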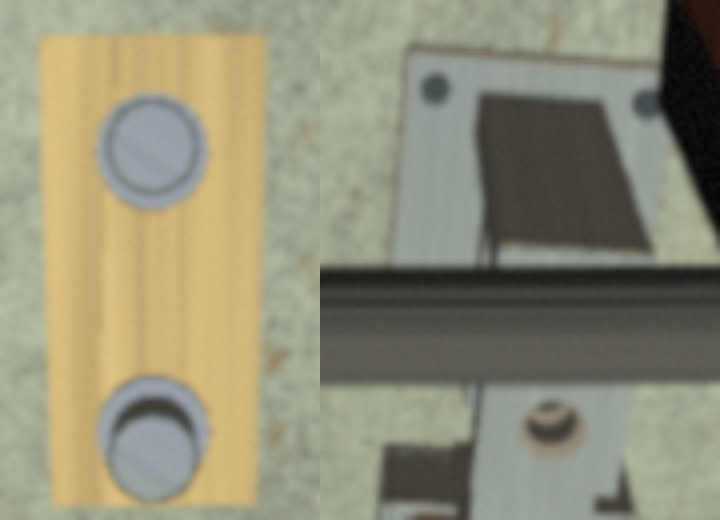

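Request:
send_rows:
  rows:
    - [0,14.5,-1,0]
    - [20,0,0,0]
    - [25,0,0,0]
    - [25,0,0,0]
    - [25,0,0,0]
    - [15,0,0,0]
    - [0,0,0,0]
    - [0,0,0,0]

```text
t: 3.2
ee_pos: [447.3, 7.2, 111.3]
orientation: [-0.006, 1.568, -0.003]
ft_force: [0.5, 0.4, 0.6]
width: 87.9
```

```bash
python3 st.py
```

```text
t 3.2 pos [447.33   7.18 111.29] F [0.5 0.4 0.6] M [-0.06  0.02 -0.03] w 87.9
[[ 0.0029 -0.0019  1.    ]
 [-0.0061  1.      0.0019]
 [-1.     -0.0061  0.0029]]
[-6.000e-03  3.500e-01  2.091e+00 -9.000e-03  6.980e-01 -1.000e-03]
```

Request:
send_rows:
  rows:
    - [0,-5,1,0]
    - [0,-2.5,0.5,0]
    - [0,0,0,0]
    - [0,0,0,0]

```text
t: 3.53
ee_pos: [450.2, 0.7, 114.4]
orientation: [-0.009, 1.564, -0.001]
ft_force: [0.4, 0.9, -0.3]
width: 87.9
```

```bash
python3 st.py
```

```text
t 3.5333 pos [450.19   0.71 114.4 ] F [ 0.4  0.9 -0.3] M [-0.02  0.05 -0.01] w 87.9
[[ 0.0069 -0.0051  1.    ]
 [-0.006   1.      0.0052]
 [-1.     -0.0061  0.0068]]
[-0.021  0.345  2.086 -0.009  0.703 -0.019]
```

Request:
send_rows:
  rows:
    - [8,-3,-1,0]
    - [10,-1,0,0]
    - [10,0,0,0]
    - [5,0,0,0]
    - [0,0,0,0]
    - [0,0,0,0]

```text
t: 4.03
ee_pos: [450.8, -4.8, 79.8]
orientation: [-0.008, 1.56, -0.002]
ft_force: [-1.5, 0.3, -0.1]
width: 88.0
```

```bash
python3 st.py; python3 st.py|head -1;python3 -c "
from h import *
grab('wrist','w2')"
```

```text
t 4.0333 pos [450.82  -4.84  79.84] F [-1.5  0.3 -0.1] M [-0.09  0.06 -0.02] w 88.0
[[ 0.0113 -0.0034  0.9999]
 [-0.0062  1.      0.0035]
 [-0.9999 -0.0062  0.0112]]
[-0.033  0.414  2.103 -0.01   0.614 -0.028]
t 4.0333 pos [450.82  -4.84  79.84] F [-1.5  0.3 -0.1] M [-0.09  0.06 -0.02] w 88.0
```

View pics/w2.png

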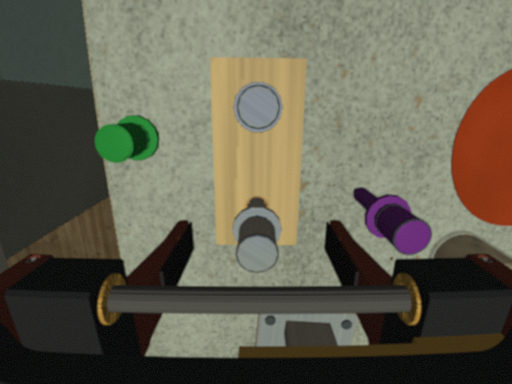

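The wrist view shows the long pin's grip at (257,250), between the fingers (187..335). The short pin at (258,106) is clear. Closing.

Request:
send_rows:
  rows:
    - [0,0,0,0]
    - [0,0,0,0]
    - [0,0,0,0]
    - [0,0,0,0]
    - [0,0,0,0]
    - [0,0,0,0]
  fingers: 0

```text
t: 4.58
ee_pos: [451.7, -4.8, 81.0]
orientation: [-0.008, 1.557, -0.002]
ft_force: [0.3, -0.2, -0.0]
width: 51.7
```

```bash
python3 st.py
```

```text
t 4.5833 pos [451.67  -4.78  80.97] F [ 0.3 -0.2 -0. ] M [-0.08  0.09 -0.  ] w 51.7
[[ 0.0134 -0.0035  0.9999]
 [-0.0062  1.      0.0036]
 [-0.9999 -0.0063  0.0134]]
[-0.033  0.411  2.102 -0.01   0.614 -0.028]
```

Request:
send_rows:
  rows:
    - [1,0,-1,0]
    - [0.5,0,-0.5,0]
    - [0.5,0,-0.3,0]
    - [0.2,0,-0.1,0]
    - [0.2,0,-0.1,0]
    - [0.2,0,-0.1,0]
    - [0.2,0,0,0]
    - [0.2,0,0,0]
  fingers: 0

```text
t: 5.25
ee_pos: [449.7, -4.8, 78.7]
orientation: [-0.008, 1.556, -0.002]
ft_force: [-0.6, 0.5, 4.3]
width: 23.8
```

```bash
python3 st.py
```

```text
t 5.25 pos [449.74  -4.77  78.74] F [-0.6  0.5  4.3] M [-0.07  0.34 -0.04] w 23.8
[[ 0.0143 -0.0037  0.9999]
 [-0.0063  1.      0.0038]
 [-0.9999 -0.0063  0.0143]]
[-0.033  0.414  2.108 -0.01   0.606 -0.028]
```

Request:
send_rows:
  rows:
    - [-8,0,0,0]
    - [-15,0,0,0]
    - [-20,0,0,0]
    - [-20,0,0,0]
    - [-20,0,0,0]
    - [-15,0,0,0]
    - [-8,0,0,0]
    - [0,0,0,0]
    - [0,0,0,0]

```text
t: 6.0
ee_pos: [446.0, -4.0, 190.2]
orientation: [-0.008, 1.561, -0.002]
ft_force: [-0.5, 0.1, -1.4]
width: 23.2
```

```bash
python3 st.py
```

```text
t 6.0 pos [446.02  -3.99 190.24] F [-0.5  0.1 -1.4] M [-0.08  0.09  0.02] w 23.2
[[ 0.0103 -0.0037  0.9999]
 [-0.0061  1.      0.0037]
 [-0.9999 -0.0061  0.0103]]
[-0.032  0.202  2.045 -0.007  0.883 -0.031]
```

Request:
send_rows:
  rows:
    - [0,-12,3,0]
    - [0,-20,5.5,0]
    - [0,-25,6.5,0]
    - [0,-25,6.5,0]
    - [0,-25,6.5,0]
    - [0,-25,6.5,0]
    - [0,-25,6.5,0]
    - [0,-18,5,0]
    - [0,-10,3,0]
    - [0,-4,1,0]

```text
t: 6.83
ee_pos: [492.4, -198.6, 179.7]
orientation: [-0.006, 1.578, 0.006]
ft_force: [0.3, -0.0, -1.9]
width: 23.5
```

Request:
send_rows:
  rows:
    - [0,0,0,0]
    - [0,0,0,0]

```text
t: 7.0
ee_pos: [491.4, -198.3, 178.0]
orientation: [-0.004, 1.581, 0.006]
ft_force: [0.3, -0.6, -1.6]
width: 23.9
```

```bash
python3 st.py; python3 -c "
from h import *
grab('wrist','w3');grab('scene','s3')
d=load('s3');cv2.imwrite('pics/s3z.png',cv2.resize(d['img'][100:300,190:350,::-1],None,fx=3,fy=3))"
```

```text
t 7.0 pos [ 491.44 -198.31  177.96] F [ 0.3 -0.6 -1.6] M [-0.11  0.03 -0.03] w 23.9
[[-9.900e-03 -6.300e-03  9.999e-01]
 [ 9.000e-04  1.000e+00  6.300e-03]
 [-1.000e+00  1.000e-03 -9.900e-03]]
[-0.404  0.349  1.869 -0.004  0.934 -0.408]
```

View pics/w3.png

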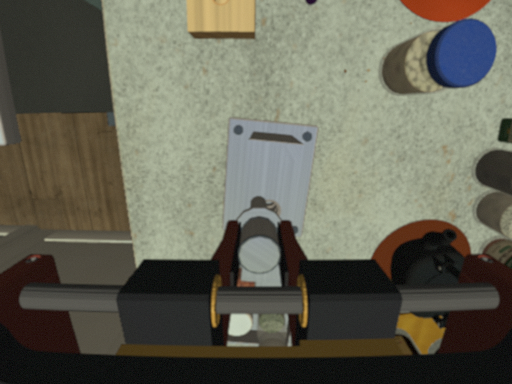

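View pics/s3z.png

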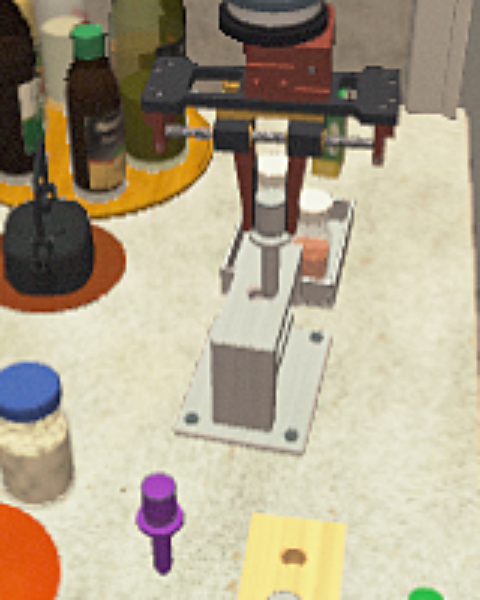

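```bash
python3 - <<'E'
from h import *
d=load('s3');w=load('w3')
a=cv2.resize(d['img'][165:215,255:305,::-1],(500,500),interpolation=cv2.INTER_CUBIC)
b=cv2.resize(w['img'][180:280,235:305,::-1],(350,500),interpolation=cv2.INTER_CUBIC)
cv2.imwrite('pics/tip3.png',np.hstack([a,b]))
P=pts(w)
m=(P[...,2]>150)&(P[...,2]<200)&(P[...,1]>-230)&(P[...,1]<-150)
m[:, :240]=0;m[:,281:]=0
for z in (188,191,194,197):
  k=m&(abs(P[...,2]-z)<2); print(z,k.sum(),P[k].min(0).round(1),P[k].max(0).round(1)) if k.any() else 0
E
```

```text
188 106 [ 479.6 -194.9  186.1] [ 504.4 -184.6  190. ]
191 106 [ 479.8 -194.5  189. ] [ 504.1 -184.8  193. ]
194 114 [ 480.  -195.7  192.1] [ 504.  -184.6  196. ]
197 115 [ 480.1 -208.5  195. ] [ 503.8 -184.8  199. ]
```

View pics/tip3.png

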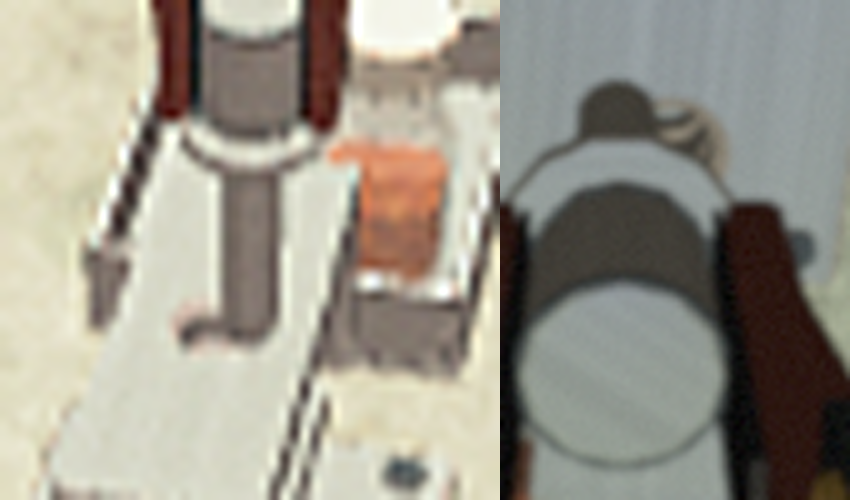

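The tip is 9 mm above the fork and the hole shows partly behind it. I'll step past it so the hole is seen unobstructed.

Request:
send_rows:
  rows:
    - [-2,-10,2,0]
    - [-2,-12,2,0]
    - [-1,-8,2,0]
    - [-1,-4,1,0]
    - [-0.5,0,0,0]
    - [-0.2,0,0,0]

```text
t: 7.6
ee_pos: [499.9, -233.5, 186.5]
orientation: [-0.008, 1.579, 0.008]
ft_force: [-0.6, -0.5, -1.3]
width: 23.8
```

```bash
python3 st.py; python3 - <<'E'
from h import *
grab('wrist','w4')
w=load('w4')
cv2.imwrite('pics/w4z.png',cv2.resize(w['img'][130:280,190:330,::-1],None,fx=4,fy=4,interpolation=cv2.INTER_CUBIC))
E
```

```text
t 7.6 pos [ 499.94 -233.5   186.52] F [-0.6 -0.5 -1.3] M [-0.02  0.1   0.  ] w 23.8
[[-8.200e-03 -1.050e-02  9.999e-01]
 [ 0.000e+00  9.999e-01  1.050e-02]
 [-1.000e+00  1.000e-04 -8.200e-03]]
[-0.456  0.366  1.817 -0.004  0.966 -0.464]
```

View pics/w4z.png

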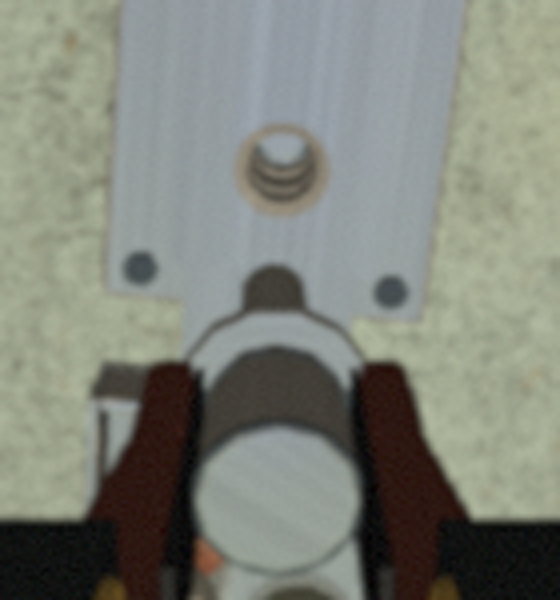

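```bash
python3 - <<'E'
from h import *
w=load('w4')
print('hole',ray(w,[(190+282/4,130+169/4)],100))
print('pintop',ray(w,[(190+277/4,130+499/4)],214.8), 'shank tip side x', ray(w,[(190+274/4,130+285/4)],122))
g=cv2.medianBlur(w['img'],3); hsv=cv2.cvtColor(g,cv2.COLOR_RGB2HSV)
P=pts(w); k=(abs(P[...,2]-214)<3)&(P[...,1]<-200); k[:,:235]=0;k[:,285:]=0; print(k.sum(),P[k].min(0).round(1),P[k].max(0).round(1),P[k].mean(0).round(1))
print('ring colours mask'); 
m=((g[...,0].astype(int)-g[...,2])>-2).astype(np.uint8); m[:,:245]=0;m[:,276:]=0;m[:155]=0;m[190:]=0
c=np.argwhere(m)[:,::-1]; print(len(c),c.min(0),c.max(0),cv2.minEnclosingCircle(c.astype(np.float32)))
E
```

```text
hole [[ 500.24179227 -210.08146869  100.        ]]
pintop [[ 500.2135759  -231.49549938  214.8       ]] shank tip side x [[ 498.804437   -231.54998393  122.        ]]
1393 [ 486.6 -244.2  211. ] [ 514.  -219.8  217. ] [ 499.9 -231.   214.3]
ring colours mask
398 [248 161] [272 184] ((259.984375, 172.09375), 12.165996551513672)
```

Request:
send_rows:
  rows:
    - [0,7,0.3,0]
    - [0,7,0.3,0]
    - [0,3,0.3,0]
    - [0,1,0,0]
    - [0,0,0,0]
    - [0,0,0,0]

```text
t: 8.15
ee_pos: [500.0, -211.8, 186.2]
orientation: [-0.009, 1.58, 0.01]
ft_force: [-0.4, 0.5, -1.0]
width: 23.7
```

```bash
python3 st.py
```

```text
t 8.15 pos [ 500.01 -211.78  186.24] F [-0.4  0.5 -1. ] M [-0.01  0.06  0.07] w 23.7
[[-9.300e-03 -1.190e-02  9.999e-01]
 [ 9.000e-04  9.999e-01  1.190e-02]
 [-1.000e+00  1.000e-03 -9.300e-03]]
[-0.421  0.355  1.835 -0.004  0.961 -0.431]
```

Request:
send_rows:
  rows:
    - [5,0,0.6,0]
    - [6,0,0.2,0]
    - [2,0,0.2,0]
    - [0,0,0,0]
    - [0,0,0,0]

```text
t: 8.57
ee_pos: [500.9, -211.8, 171.4]
orientation: [-0.009, 1.581, 0.01]
ft_force: [-0.1, -0.2, -1.5]
width: 23.3
```

```bash
python3 st.py; python3 - <<'E'
from h import *
w=grab('wrist','w5'); s=grab('scene','s5')
a=cv2.resize(w['img'][160:280,200:320,::-1],(500,500),interpolation=cv2.INTER_CUBIC)
b=cv2.resize(s['img'][175:215,255:295,::-1],(300,300),interpolation=cv2.INTER_CUBIC)
cv2.imwrite('pics/t5.png',np.hstack([a,cv2.copyMakeBorder(b,0,200,0,0,cv2.BORDER_CONSTANT)]))
E
```

```text
t 8.5667 pos [ 500.88 -211.79  171.44] F [-0.1 -0.2 -1.5] M [-0.07  0.08  0.03] w 23.3
[[-9.800e-03 -1.200e-02  9.999e-01]
 [ 9.000e-04  9.999e-01  1.200e-02]
 [-1.000e+00  1.000e-03 -9.700e-03]]
[-0.42   0.377  1.843 -0.004  0.931 -0.43 ]
```

View pics/t5.png

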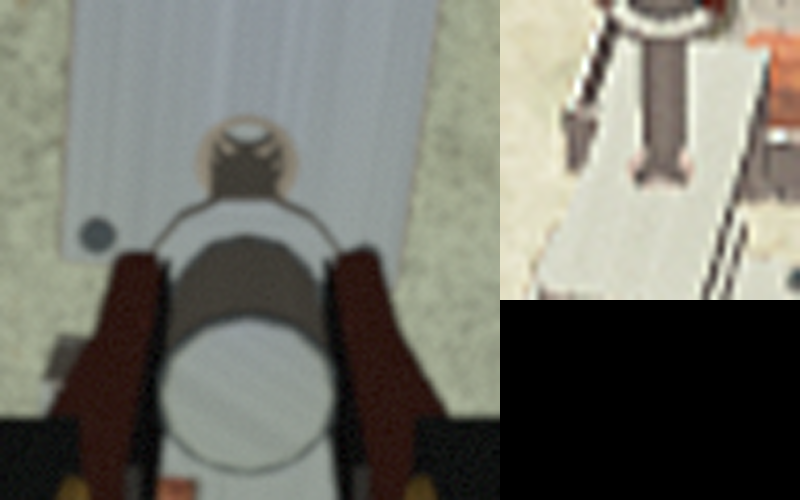

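The tip is centred over the chamfered hole in both views. Descending.

Request:
send_rows:
  rows:
    - [4,0,0,0]
    - [4,0,0,0]
    - [4,0,0,0]
    - [3,0,0,0]

```text
t: 9.0
ee_pos: [501.5, -212.3, 156.3]
orientation: [-0.009, 1.578, 0.009]
ft_force: [0.1, -0.4, -1.3]
width: 23.5
```

```bash
python3 st.py
```

```text
t 9.0 pos [ 501.47 -212.32  156.35] F [ 0.1 -0.4 -1.3] M [-0.09  0.09 -0.01] w 23.5
[[-7.500e-03 -1.170e-02  9.999e-01]
 [-1.000e-04  9.999e-01  1.170e-02]
 [-1.000e+00 -0.000e+00 -7.500e-03]]
[-0.421  0.398  1.853 -0.004  0.897 -0.43 ]
```

Request:
send_rows:
  rows:
    - [3.5,0.2,-0.4,0]
    - [3.5,0.2,-0.3,0]
    - [3.5,0,-0.2,0]
    - [3,0,-0.1,0]

```text
t: 9.33
ee_pos: [500.0, -211.8, 141.0]
orientation: [-0.009, 1.579, 0.009]
ft_force: [-0.5, -0.1, -1.0]
width: 23.5
```

```bash
python3 st.py
```

```text
t 9.3333 pos [ 500.01 -211.76  140.99] F [-0.5 -0.1 -1. ] M [-0.07  0.08 -0.01] w 23.5
[[-8.100e-03 -1.170e-02  9.999e-01]
 [ 2.000e-04  9.999e-01  1.170e-02]
 [-1.000e+00  3.000e-04 -8.100e-03]]
[-0.421  0.42   1.865 -0.004  0.865 -0.43 ]
```

Request:
send_rows:
  rows:
    - [3.5,0,0.3,0]
    - [3.5,0,0,0]
    - [3.5,0,0,0]
    - [2,0,0,0]

```text
t: 9.67
ee_pos: [500.1, -211.7, 126.8]
orientation: [-0.009, 1.579, 0.01]
ft_force: [0.4, 0.8, -1.5]
width: 23.5
```

```bash
python3 st.py
```

```text
t 9.6667 pos [ 500.06 -211.67  126.76] F [ 0.4  0.8 -1.5] M [-0.08  0.07 -0.01] w 23.5
[[-8.600e-03 -1.170e-02  9.999e-01]
 [ 4.000e-04  9.999e-01  1.170e-02]
 [-1.000e+00  5.000e-04 -8.600e-03]]
[-0.421  0.442  1.872 -0.004  0.836 -0.429]
```

Request:
send_rows:
  rows:
    - [2,0,0,0]
    - [2,0,0,0]
    - [2,0,0,0]
    - [2,0,0,0]
    - [2,0,0,0]

```text
t: 10.08
ee_pos: [500.2, -211.9, 116.7]
orientation: [-0.009, 1.579, 0.009]
ft_force: [-1.8, 0.9, 4.8]
width: 23.4
```

```bash
python3 st.py
```

```text
t 10.0833 pos [ 500.18 -211.87  116.65] F [-1.8  0.9  4.8] M [0.07 0.46 0.03] w 23.4
[[-8.400e-03 -1.180e-02  9.999e-01]
 [ 2.000e-04  9.999e-01  1.180e-02]
 [-1.000e+00  3.000e-04 -8.400e-03]]
[-0.421  0.458  1.877 -0.005  0.815 -0.429]
```

Request:
send_rows:
  rows:
    - [2,0,0,0]
    - [2,0,0,0]
    - [1.5,0,0,0]

```text
t: 10.33
ee_pos: [500.2, -211.9, 111.5]
orientation: [-0.009, 1.579, 0.009]
ft_force: [-1.8, 1.3, 6.0]
width: 23.8
```

```bash
python3 st.py
```

```text
t 10.3333 pos [ 500.18 -211.89  111.5 ] F [-1.8  1.3  6. ] M [0.11 0.59 0.  ] w 23.8
[[-8.100e-03 -1.180e-02  9.999e-01]
 [ 0.000e+00  9.999e-01  1.180e-02]
 [-1.000e+00  1.000e-04 -8.100e-03]]
[-0.421  0.466  1.879 -0.005  0.804 -0.429]
```

Request:
send_rows:
  rows:
    - [1,0,0,0]
    - [1,0,0,0]

```text
t: 10.5
ee_pos: [500.2, -211.9, 109.7]
orientation: [-0.009, 1.579, 0.009]
ft_force: [-2.5, 0.7, 6.3]
width: 23.4
```

Request:
send_rows:
  rows:
    - [1,0,0,0]

```text
t: 10.58
ee_pos: [500.2, -211.9, 109.0]
orientation: [-0.009, 1.579, 0.009]
ft_force: [-3.5, 2.7, 17.2]
width: 23.7
```

```bash
python3 st.py
```

```text
t 10.5833 pos [ 500.24 -211.95  109.04] F [-3.5  2.7 17.2] M [0.34 0.93 0.06] w 23.7
[[-7.800e-03 -1.170e-02  9.999e-01]
 [-1.000e-04  9.999e-01  1.170e-02]
 [-1.000e+00 -0.000e+00 -7.800e-03]]
[-0.421  0.47   1.88  -0.005  0.799 -0.429]
```

Request:
send_rows:
  rows:
    - [0.7,0,0,0]

```text
t: 10.67
ee_pos: [500.3, -211.9, 109.0]
orientation: [-0.009, 1.579, 0.009]
ft_force: [-5.4, 1.8, 16.0]
width: 23.5
```

```bash
python3 st.py; python3 - <<'E'
from h import *
s=grab('scene','s6'); w=grab('wrist','w6')
cv2.imwrite('pics/s6z.png',np.hstack([cv2.resize(s['img'][150:330,215:345,::-1],None,fx=3,fy=3),cv2.resize(w['img'][180:300,200:295,::-1],None,fx=4,fy=4.5)]))
E
python3 st.py
```

```text
t 10.6667 pos [ 500.25 -211.94  109.02] F [-5.4  1.8 16. ] M [ 0.3   1.1  -0.02] w 23.5
[[-7.900e-03 -1.180e-02  9.999e-01]
 [-1.000e-04  9.999e-01  1.180e-02]
 [-1.000e+00  0.000e+00 -7.900e-03]]
[-0.421  0.47   1.88  -0.005  0.799 -0.429]
t 10.7667 pos [ 500.21 -211.95  109.07] F [-3.2  1.2 11.8] M [0.26 0.94 0.  ] w 23.5
[[-7.800e-03 -1.180e-02  9.999e-01]
 [-1.000e-04  9.999e-01  1.180e-02]
 [-1.000e+00 -0.000e+00 -7.800e-03]]
[-0.421  0.47   1.88  -0.005  0.799 -0.429]
```

View pics/s6z.png

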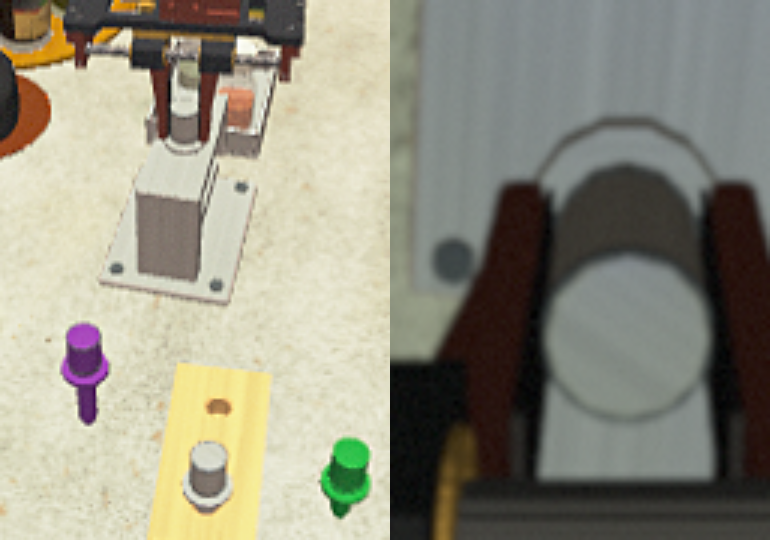

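The flange sits on the fork, the short pin is still in the stand, and one hole is empty. The steady push of about 12 N is marginal, so I'll raise it a little.

Request:
send_rows:
  rows:
    - [1.2,0,-0.3,0]

```text
t: 10.85
ee_pos: [500.2, -212.0, 109.0]
orientation: [-0.009, 1.578, 0.009]
ft_force: [-5.1, 3.4, 19.2]
width: 23.4
```

```bash
for i in 1 2 3; do python3 -c "
from h import *
ctrl.get_image('top')"; python3 st.py|head -1; done
```

```text
t 10.9 pos [ 500.22 -211.97  109.02] F [-3.7  2.2 14.6] M [0.42 1.04 0.03] w 23.2
t 10.95 pos [ 500.22 -211.98  109.02] F [-4.3  2.9 14.8] M [0.35 0.91 0.01] w 23.5
t 11.0 pos [ 500.2  -211.94  109.01] F [-4.   2.6 15.5] M [0.37 0.95 0.03] w 23.5
```

Request:
send_rows:
  rows:
    - [2.2,0,-0.3,0]

```text
t: 11.08
ee_pos: [500.2, -212.0, 108.8]
orientation: [-0.01, 1.577, 0.009]
ft_force: [-9.9, 5.8, 35.4]
width: 23.5
```

```bash
for i in 1 2 3 4 5 6; do python3 -c "
from h import *
ctrl.get_image('top')"; python3 st.py|head -1; done
```

```text
t 11.1333 pos [ 500.19 -211.98  108.86] F [-7.1  3.8 24.7] M [0.59 1.51 0.03] w 23.7
t 11.1833 pos [ 500.19 -211.99  108.86] F [-7.2  4.1 25.2] M [0.63 1.53 0.01] w 23.5
t 11.2333 pos [ 500.18 -211.98  108.86] F [-7.6  3.5 25.5] M [ 0.63  1.55 -0.04] w 23.2
t 11.2833 pos [ 500.17 -211.99  108.86] F [-6.5  3.6 24.4] M [ 0.65  1.5  -0.07] w 23.7
t 11.3333 pos [ 500.19 -211.99  108.88] F [-6.3  4.6 24. ] M [0.64 1.5  0.05] w 23.3
t 11.3833 pos [ 500.18 -212.01  108.88] F [-6.4  4.2 24.7] M [ 0.65  1.51 -0.02] w 23.7
```

Request:
send_rows:
  rows:
    - [1.4,0,-0.2,0]

```text
t: 11.47
ee_pos: [500.2, -212.0, 109.0]
orientation: [-0.01, 1.576, 0.009]
ft_force: [-3.8, 2.0, 11.4]
width: 23.7
```

```bash
for i in 1 2 3 4 5 6; do python3 -c "
from h import *
ctrl.get_image('top')"; python3 st.py|head -1; done
python3 - <<'E'
from h import *
s=load('s6')
w=grab('wrist','w7'); s=grab('scene','s7')
cv2.imwrite('pics/s7.png',cv2.resize(s['img'][120:345,140:350,::-1],None,fx=2.6,fy=2.6))
E
```

```text
t 11.5167 pos [ 500.17 -212.01  108.92] F [-5.2  2.4 17.8] M [ 0.52  1.22 -0.02] w 23.2
t 11.5667 pos [ 500.12 -212.    108.9 ] F [-5.5  3.4 17.7] M [ 0.48  1.2  -0.05] w 23.6
t 11.6167 pos [ 500.15 -212.01  108.92] F [-5.3  2.3 18. ] M [0.47 1.19 0.01] w 23.4
t 11.6667 pos [ 500.22 -212.    108.93] F [-4.5  3.3 18. ] M [0.48 1.21 0.03] w 23.4
t 11.7167 pos [ 500.16 -212.01  108.92] F [-5.7  2.7 18.2] M [0.45 1.19 0.  ] w 23.2
t 11.7667 pos [ 500.17 -211.99  108.92] F [-5.   3.1 18.8] M [ 0.48  1.15 -0.02] w 23.3
```

View pics/s7.png

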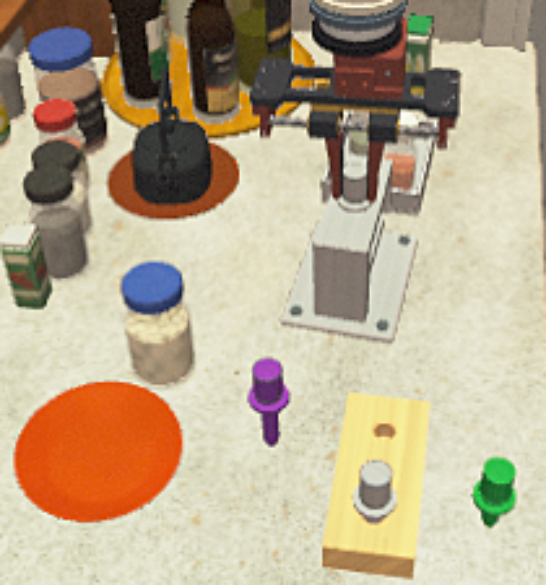

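The push is a steady 18 N, the pin is seated and held, and everything else is where it was. Handing in.

```bash
python3 -c "
from workcell import ctrl
print(ctrl.close_job())"
```

```text
the job is handed in; nothing more can be done
None
```

The longer pin is home in the bracket, and I handed the job in at about 11.8 s with it still gripped and pressed down. I took it from the stand and lowered it through the fork and tray lug. It met the plunger at the expected height and the force rose as described until the flange reached the fork.

**Last checks:**
- **Seating:** the tool stood at 108.9 mm, against 108.7 mm expected with the pin home. The scene and wrist pictures show the flange flat on the fork.
- **Push and grip:** the downward push held at about 18 N, with about 6 N sideways, and the grip was 23.4 mm wide.
- **Surroundings:** the short pin is still in the stand, and nothing else appears to have moved.

**Disagreements:**
- **Push overshoot:** while I was setting the push it briefly read 35 N and then settled near 25 N, so I eased it to 18 N.
- **Hole position:** the cameras disagreed on where the hole was by 2–5 mm. I used the wrist view that showed the hole and the pin together.

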